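# Set the mandoline's slice thickness and lock it

## Task

Set the mandoline slicer to the red setting: with a fingertip, flick the thumbwheel on its left side down towards you, click by click, until the red lobe is the one facing up and towards you beside the red pointer, and do not go past it. Then press the orange lock pin right down so that the wheel is locked. Only touch and press: do not grip, lift or shove the mandoline, and leave the other things standing where they are.

Things in the scene. Friction and masses are not known exactly. Their poses are not given: they have to be found in the camera images.
- mandoline: White mandoline slicer, 360x170x100 mm, 1.7 kg, loose on rubber feet. Origin on the worktop under its middle; x along the deck away from the operator (it slopes down that way), y to the operator's left, z up. Black grip at the near end. On its left (+y) side the thumbwheel between two grey cheeks (31 mm over both, ending 7 mm nearer than the axle); a bridge over its far half holds the lock pin.
- wheel_axis (a point): Middle of the thumbwheel, on its axle (along the mandoline's y), 42 mm up; [30, 88, 42] mm in the mandoline's frame. Wheel 18 mm wide, hub radius 18.5 mm, six lobes 60 deg apart, their rounded ends (radius 4.5 mm) centred 32 mm from the axle. Lobe 0 white, lobe 4 red, others black; red pointer on the rail by the set lobe. The deck's side rail starts 25 mm right of the wheel's middle plane.
- set_lobe (a point): Fixed point: centre of the rounded end of the lobe now set, 22.6 mm nearer (-x) than the axle and 22.6 mm above it. One click: push this lobe straight down, finger's far edge 18 to 24 mm nearer than the axle, until the tip is about 7 mm above the axle (the click passes its crest with the tip 13 mm above it). Then leave towards the operator, not straight up; the next lobe now stands here.
- wheel (a joint): Wheel angle in rad; grows as the lobe at set_lobe is pushed down (the top comes towards the operator). Clicks every 1.047 rad (60 deg): 0 = white lobe set, 4.19 = red lobe set (setting 4), stop at setting 5. Starts at setting 0, 1 or 2. It rests within 3 deg of a click. A click takes about 3 to 8 N at the lobe; let go before half a click, it springs back.
- lock (a joint): Travel of the lock pin in m: 0 up (open), 0.014 fully down (locked). It moves with about 2.5 N of friction and stays where it is left. It goes down only when the wheel rests in a click.
- lock_cap (a point): Middle of the top of the orange mushroom cap (21 mm across) of the lock pin, 21 mm farther (+x) than the axle in the mandoline's frame; moves with the pin: 106 mm above the worktop open, 92 mm locked.
- food_holder: White plastic food holder of the mandoline, 84 mm across, 49 mm high, standing loose to the left. Origin under its middle.
- onion: Brown onion, 80 mm, on the chopping board at the left. Origin at its underside.
- garlic: Garlic bulb, 53 mm, on the worktop at the left. Origin at its underside.
- bowl: White bowl with a flower band, 140 mm across, 63 mm high, at the left. Origin under its middle.
- spice_jar: Spice jar with a green cap, 46 mm across, 106 mm high, to the left of the mandoline. Origin under its middle.
- tin: Small green food tin, 57 mm across, 72 mm high, at the front right. Origin under its middle.

How it is judged:
By the outcome, as a careful person would: the job done as asked, in the order asked, and still so for the second after the job is handed in, with the robot touching nothing.
It also fails if it takes over 51 s, if anything falls off the work surface, if the arm or the gripper's body presses on something with over 40 N, if the wrist force passes 120 N, or if a joint passes its speed limit or range.

## Robot

A 6-joint arm with a two-finger parallel gripper is mounted at the origin on a cart in front of the work surface, level with it; the furniture and walls round the work are solid. World frame = base frame: x ahead of the robot, y to its left, z up, the work surface at z = 0. Lengths are in mm, angles in degrees, forces in N, time in s.
With the tool pointing down it reaches from about 300 to 850 mm from the base axis. Payload 4.2 kg.
Tool frame: the origin (TCP) lies on the centre line of the jaws, within the pads' length; the fingertips stand 11 mm ahead of it and the grasp point (between the pads) lies 8 mm behind it; z points along the fingers, y is the line along which they close (so a half turn about z gives the same grasp; the last joint's range is limited). The gripper opens to 91 mm and grips with 3 to 60 N. Pads are 32 mm wide; open, the fingers measure 118 mm over their backs; the gripper's body (76 mm by 178 mm) begins 60 mm behind the grasp point.
Start: joints at [72.766, 18.312, 89.639, -0, 72.044, -1.146], TCP at [159.348, 552.495, 224.976] pointing down, gripper open.
Joint ranges: [-177.97, 177.97], [-48.28, 115.42], [12.27, 149.76], [-77.06, 257.06], [2.81, 150.46], [-146.56, 146.56]. Speed limits (degrees/s): [147.25, 147.25, 180, 180, 180, 180].

## Interface

Orientations are given as [roll, pitch, yaw] about the fixed x, y, z axes, in that order (R = Rz(yaw) Ry(pitch) Rx(roll)).
In Python, from workcell import env, grab_frame, camera_model, models gives the robot as it stands.
- The arm moves only by the shell command python3 -m crank 'ROWS' [FORCE]. ROWS is text: rows parted by semicolons, each of 7 numbers parted by spaces: the closure, from -1 (fully open) to 1 (shut), so that 0 is half open, then the shift along the tool's x, y, z in mm, then the turn, a rotation vector about the tool's x, y, z in degrees. A call has 1 to 10 rows; each row shifts and turns the commanded pose from where the row before left it, along the tool's axes as they then stand; what a row does not reach is not made up. A row lasts 1/8 s, in which the tool goes at most 62.5 mm and 10.7 degrees, less where a joint would pass 70% of its speed; a pose out of reach is approached as far as the arm can. A call is refused whole if a number of a shift passes 62.5 or a number of a turn 10.7, either way. A call with a gripper value outside its range is refused whole. The fingers move at their own pace and stop on an object; FORCE is the grip in N (left out, the last holds). Time passes only in rows, so rows that do not move let the fingers close. It gives the time, the measured TCP pose, the force, the opening and the grip force at its end, in the units of the state.
- env.state(): the state, without advancing time (a new reading comes with each control period).
- grab_frame(name): name is "side" or "top" or "wrist"; returns the picture (400x640x3 uint8, blue, green, red); there is no depth.
- camera_model(name): a dict with "K" (3x3 intrinsics, pixels), "R" (3x3) and "t" (3): a world point X has camera coordinates R X + t; the wrist camera has in their place "mount" (4x4, takes a point from camera to tool coordinates, whose origin is the TCP and whose axes are the flange's). Camera axes: x right, y down, z forward; pixel columns grow to the right and rows downward; lengths in mm; the calibration is good to about 2 mm. A picture is of the moment at which its call begins: read the wrist's pose just before it. camera_model takes no time and is no camera call.
- env.job_done(): hands the job in; it is judged then, once.
Trained networks look in the newest picture that a camera, given by its name, has taken for a name from the list of things; names that differ only in an ending like _2 or _b are one class to them, and where a whole thing is asked for, a point or a joint stands for the part that bears it (a point fixed in the world has none). Each returns a list of dicts, best first, with "p" (0 to 1); they miss things now and then, are a little off and sometimes report something else, mostly with a low value. They report only what shows in the picture. A call takes as long as a camera call.
- models.search_frame(name, camera): "point" ([x, y, z] in mm, in world coordinates, good to about 4 mm: the middle of the surface that is visible of it).
The state is a dict: "time_s": time; "qpos": joint angles; "qvel": joint speeds; "effort": joint torques, N m; "ee_pos": TCP position; "ee_rot": TCP orientation; "force": force on the tool from outside, world axes, zero at the start; "torque": the same for the moment, N m; "gripper_width": finger opening in mm; "gripper_force": force on a finger pad.
Only numpy, scipy, OpenCV 4.12 (cv2) and the standard library are available. Lean on these libraries where they do the work, as an engineer would, in place of code of your own. Each camera call takes 0.05 s, during which the arm holds its last target. There are 200 camera calls.

## Working session

There is one attempt and no reset: what is moved stays moved. The work goes in short steps, Python scripts to look and compute and a shell command to move; the robot and the scene stay as the last step left them, time stands still between calls to the robot, and variables do not carry over. Pictures are saved under pics/ and viewed, at most 10 in all, crops included, and the job is handed in when it is done.

```bash
mkdir -p pics
python3 - <<'E'
from workcell import env, grab_frame, camera_model, models
import cv2,numpy as np
s=env.state();print(s)
for c in ("side","top","wrist"):
    im=grab_frame(c);cv2.imwrite(f"pics/{c}0.png",im)
    m=camera_model(c);print(c,{k:np.round(v,3).tolist() for k,v in m.items()})
    for n in ("mandoline","wheel","lock_cap","lock","set_lobe","spice_jar","food_holder"):
        try:print(n,[(np.round(d["point"],0).tolist(),round(d["p"],2)) for d in models.search_frame(n,c)[:2]])
        except Exception as e:print(n,e)
print(env.state()["time_s"])
a=cv2.imread("pics/side0.png");b=cv2.imread("pics/top0.png")
cv2.imwrite("pics/both0.png",cv2.resize(np.vstack([a,b]),(480,600)))
E
```

```text
{'time_s': 0.0, 'qpos': array([ 7.27652576e+01,  1.83523950e+01,  8.97076088e+01, -6.95181006e-04,
        7.20428456e+01, -1.14550517e+00]), 'qvel': array([-0.13186525, -0.00169212, -0.03964388, -0.03124979, -0.00995149,
        0.01727455]), 'effort': array([ 1.38530289e-03, -4.12476289e+01, -2.31965178e+01,  7.27747497e-02,
        4.56528284e-02, -1.47211172e-04]), 'ee_pos': array([159.205783  , 552.00998109, 224.10455317]), 'ee_rot': array([-1.79897158e+02, -1.39531286e-03,  1.63910976e+02]), 'force': array([-0.1027313 , -1.52552466, -0.39795486]), 'torque': array([0.03862089, 0.00682976, 0.02624669]), 'gripper_force': 0.0, 'gripper_width': 90.89942189086634}
side {'K': [[502.636, 0.0, 323.684], [0.0, 502.636, 204.322], [0.0, 0.0, 1.0]], 'R': [[0.934, -0.358, 0.003], [-0.153, -0.408, -0.9], [0.323, 0.84, -0.435]], 't': [-349.741, 219.09, 1322.506]}
mandoline [([299.0, -235.0, 55.0], 0.65), ([448.0, 8.0, 74.0], 0.6)]
wheel []
lock_cap []
lock [([450.0, 10.0, 79.0], 0.66), ([588.0, 213.0, 76.0], 0.57)]
set_lobe [([449.0, 10.0, 74.0], 0.57)]
spice_jar [([588.0, 212.0, 77.0], 0.86)]
food_holder [([345.0, 262.0, 21.0], 0.57)]
top {'K': [[385.386, 0.0, 312.698], [0.0, 385.386, 198.466], [0.0, 0.0, 1.0]], 'R': [[-0.022, -0.999, 0.03], [-0.998, 0.02, -0.054], [0.053, -0.031, -0.998]], 't': [143.94, 464.719, 1127.544]}
mandoline [([459.0, 37.0, 76.0], 0.65)]
wheel [([595.0, 225.0, 102.0], 0.72), ([515.0, 112.0, 58.0], 0.64)]
lock_cap [([545.0, 106.0, 101.0], 0.41)]
lock [([546.0, 105.0, 103.0], 0.62)]
set_lobe [([461.0, 31.0, 79.0], 0.71)]
spice_jar [([594.0, 225.0, 104.0], 0.8)]
food_holder [([360.0, 264.0, 17.0], 0.92)]
wrist {'K': [[279.682, 0.0, 317.463], [0.0, 279.682, 199.452], [0.0, 0.0, 1.0]], 'mount': [[0.0, -0.965, -0.263, 73.823], [1.0, 0.0, 0.0, -0.701], [-0.0, -0.263, 0.965, -159.291], [0.0, 0.0, 0.0, 1.0]]}
mandoline []
wheel []
lock_cap []
lock []
set_lobe []
spice_jar []
food_holder []
1.2
```

View pics/both0.png

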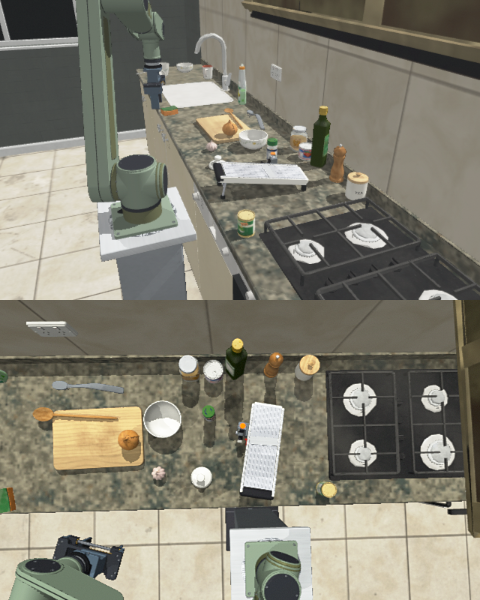

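Run:
```python
import cv2
a=cv2.imread("pics/top0.png")
cv2.imwrite("pics/topc.png",cv2.resize(a[150:350,180:400],(660,600),interpolation=cv2.INTER_CUBIC))
```

```text
(no output)
```

View pics/topc.png

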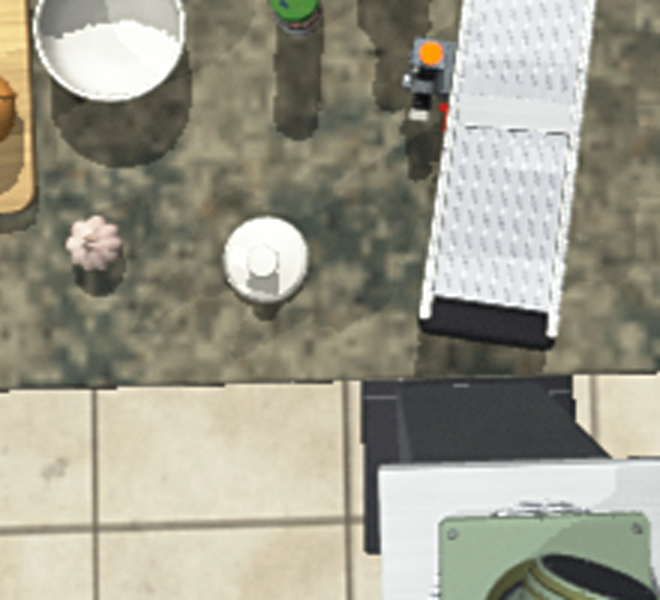

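The orange cap is at about (324,168) px in the top picture. A white lobe shows just below a black one at (319,188), and the mandoline is turned about -7°. Next I'll move the wrist camera in close.

```bash
python3 -m crank '1 -39 -34 3 0 0 0;1 -39 -34 3 0 0 0;1 -39 -34 3 0 0 0;1 -39 -34 3 0 0 0;1 -39 -34 3 0 0 0;1 -39 -34 3 0 0 0;1 -39 -34 3 0 0 0;1 -39 -34 3 0 0 0;1 -39 -34 3 0 0 0;1 -39 -34 40 0 0 -9' 20
cat > h.py <<'E'
from workcell import env, grab_frame, camera_model, models
import cv2,numpy as np
from scipy.spatial.transform import Rotation as Ro
def cam(n):
    m=camera_model(n);K=np.array(m["K"])
    if n!="wrist": return K,np.array(m["R"]),np.array(m["t"])
    s=env.state();T=np.eye(4);T[:3,:3]=Ro.from_euler("xyz",s["ee_rot"],degrees=True).as_matrix();T[:3,3]=s["ee_pos"]
    W=np.linalg.inv(T@np.array(m["mount"]));return K,W[:3,:3],W[:3,3]
def proj(c,X):
    K,R,t=c;p=K@(R@np.asarray(X,float)+t);return p[:2]/p[2]
def atz(c,uv,z):
    K,R,t=c;C=-R.T@t;d=R.T@np.linalg.inv(K)@np.array([*uv,1.]);return C+d*(z-C[2])/d[2]
def orange(im):
    h=cv2.cvtColor(im,cv2.COLOR_BGR2HSV);m=cv2.inRange(h,(8,180,150),(20,255,255))
    n,l,st,ce=cv2.connectedComponentsWithStats(m);return [(st[i].tolist(),np.round(ce[i],1).tolist()) for i in np.argsort(-st[1:,4])[:3]+1]
E
python3 - <<'E'
from h import *
s=env.state();print(s["ee_pos"],s["ee_rot"],s["gripper_width"],s["time_s"])
c=cam("wrist");im=grab_frame("wrist");cv2.imwrite("pics/w1.png",im)
o=orange(im);print(o);print([atz(c,q[1],106) for q in o])
ct=cam("top");o=orange(cv2.imread("pics/top0.png"));print(o,[atz(ct,q[1],106) for q in o])
cs=cam("side");o=orange(cv2.imread("pics/side0.png"));print(o)
E
```

```text
time_s: 2.45
ee_pos: [441.8, 118.7, 161.6]
ee_rot: [179.8, 0.4, 173.1]
force: [1.4, 0.6, -0.1]
gripper_width: 0.6
gripper_force: 0.0
[441.82795361 118.70015832 161.60936813] [179.8282936    0.42899567 173.1387693 ] 0.5833212693830114 2.45
[([307, 278, 1, 1, 1], [307.0, 278.0]), ([307, 280, 1, 1, 1], [307.0, 280.0]), ([307, 282, 1, 1, 1], [307.0, 282.0])]
[array([495.87467563, 102.5865788 , 106.        ]), array([497.81161098, 102.33461555, 106.        ]), array([499.75703143, 102.08154852, 106.        ])]
[([320, 164, 7, 7, 37], [323.2, 167.4]), ([13, 270, 2, 4, 6], [13.3, 271.5]), ([14, 279, 1, 2, 2], [14.0, 279.5])] [array([546.54400985, 106.59316285, 106.        ]), array([287.37609688, 924.58884364, 106.        ]), array([266.58820694, 922.41513812, 106.        ])]
[([362, 205, 4, 1, 4], [363.5, 205.0])]
```

View pics/w1.png

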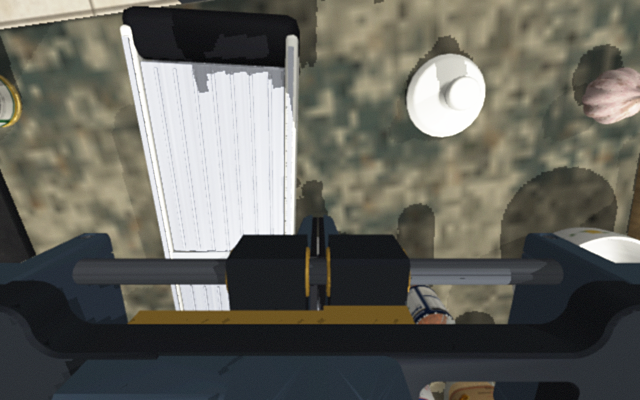

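The fingers hide the wheel, because the camera sits on the operator side of the tool. The deck's left rail runs from (292,40) to (293,235) px. I'll move farther over the far side and look back.

```bash
python3 -m crank '1 -55 0 -15 0 0 0;1 -55 0 -10 0 0 0;1 -45 0 0 0 0 0;1 0 0 0 0 0 0'
python3 - <<'E'
from h import *
s=env.state();print(s["ee_pos"],s["ee_rot"],s["time_s"])
c=cam("wrist");im=grab_frame("wrist");cv2.imwrite("pics/w2.png",im)
o=orange(im);print(o);print([atz(c,q[1],106) for q in o])
cv2.imwrite("pics/w2c.png",cv2.resize(im[:260,160:460],(690,598),interpolation=cv2.INTER_CUBIC))
E
```

```text
time_s: 3.0
ee_pos: [595.0, 100.0, 184.0]
ee_rot: [180.0, 0.0, 172.8]
force: [-1.6, -0.5, -0.9]
gripper_width: 0.5
gripper_force: 0.0
[595.00749078  99.99591659 183.95211069] [1.79992772e+02 4.52326214e-02 1.72820604e+02] 3.0
[([305, 141, 23, 24, 438], [316.1, 152.8]), ([307, 282, 1, 1, 1], [307.0, 282.0]), ([307, 285, 1, 1, 1], [307.0, 285.0])]
[array([545.35938821, 104.37990501, 106.        ]), array([665.83649121,  80.33215296, 106.        ]), array([669.05420765,  79.89610438, 106.        ])]
```

View pics/w2c.png

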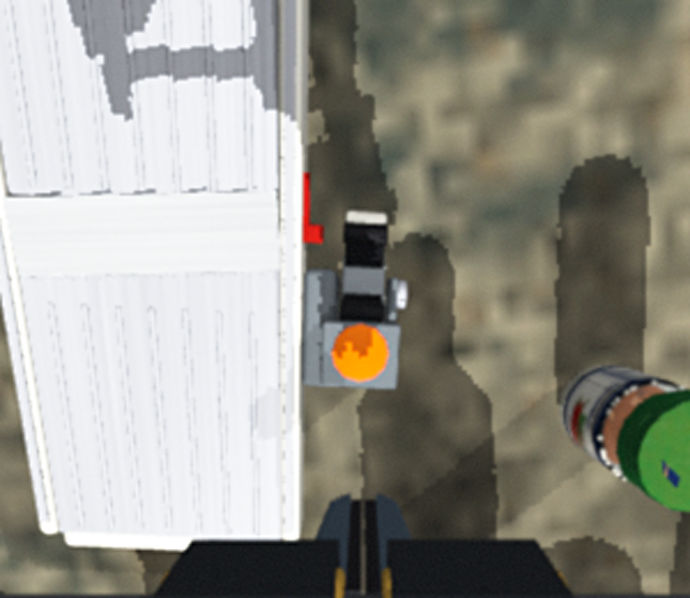

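Picture w2c shows the cap at about (316,153) px, a white lobe end at (319,94), a black lobe at (319,97–116) and the red pointer at (296,102). I'll project the hypotheses into it.

Run:
```python
from h import *
c=cam("wrist")
for yaw in (-8,-10):
    a=np.radians(yaw);ex=np.array([np.cos(a),np.sin(a),0]);ey=np.array([-np.sin(a),np.cos(a),0])
    A=np.array([545.5,105,42])-21*ex
    print(yaw,A, "cap",proj(c,[545.5,105,106]))
    for th in (-15,45,105): 
        for r in(32,36.5):
            p=A+r*np.cos(np.radians(th))*-ex+np.array([0,0,r*np.sin(np.radians(th))]);print(th,r,p.round(1),proj(c,p).round(1))
```

```text
-8 [524.70437056 107.92263512  42.        ] cap [316.89122976 155.67564475]
-15 32 [494.1 112.2  33.7] [317.8  98. ]
-15 36.5 [489.8 112.8  32.6] [317.9  93.7]
45 32 [502.3 111.1  64.6] [317.7 104.4]
45 36.5 [499.1 111.5  67.8] [317.7 100.6]
105 32 [532.9 106.8  72.9] [317.2 138.3]
105 36.5 [534.1 106.6  77.3] [317.1 139.8]
-10 [524.81903719 108.64661173  42.        ] cap [316.89122976 155.67564475]
-15 32 [494.4 114.   33.7] [319.5  98.1]
-15 36.5 [490.1 114.8  32.6] [319.7  93.7]
45 32 [502.5 112.6  64.6] [319.3 104.4]
45 36.5 [499.4 113.1  67.8] [319.5 100.6]
105 32 [533.  107.2  72.9] [317.6 138.3]
105 36.5 [534.1 107.   77.3] [317.6 139.8]
```

Run:
```python
from h import *
c=cam("wrist");print(env.state()["ee_pos"],env.state()["ee_rot"]);im=grab_frame("wrist");
o=orange(im)[0];print(o,atz(c,o[1],106))
g=(460,-42)
print(models.search_frame("lock_cap","wrist")[:1],models.search_frame("wheel","wrist")[:1])
a=np.radians(-9.5);ex=np.array([np.cos(a),np.sin(a),0]);
for cap in ([545.5,105,0],atz(c,o[1],106)):
    A=np.array(cap)-21*ex;T=A-37*ex;T[2]=90;s=env.state();R=Ro.from_euler("xyz",s["ee_rot"],degrees=True).as_matrix()
    print(T,R.T@(T-s["ee_pos"]))
```

```text
[592.86330878 100.28879976 183.8519544 ] [-1.79988553e+02 -8.73085242e-02  1.72855910e+02]
([305, 144, 23, 24, 430], [316.1, 155.5]) [545.27135587 104.35642295 106.        ]
[{'point': [547.4, 109.4, 101.1], 'p': 0.92}] [{'point': [513.9, 114.8, 63.6], 'p': 0.93}]
[488.29543511 114.57276114  90.        ] [103.60512423   1.12832199  94.70311253]
[488.06679098 113.92918409  90.        ] [103.75282673   0.46149861  94.70343208]
```

Remeasuring confirms the cap at (545.4,104.7), and the white lobe is at -15°, so the wheel is at setting 1 and needs three clicks. I'll move in above set_lobe.

```bash
python3 -m crank '1 50 -3 0 0 0 2.4;1 55 0 20 0 0 0;1 0 0 50 0 0 0;1 0 0 19 0 0 0;1 0 0 0 0 0 0;1 0 0 0 0 0 0'
python3 - <<'E'
from h import *
A=np.array([524.8,108.5,42]);s=env.state();a=np.radians(-9.5)
d=s["ee_pos"]-A;print("nearer",-(d[0]*np.cos(a)+d[1]*np.sin(a)),"left",-d[0]*np.sin(a)+d[1]*np.cos(a),"tip above",d[2]-11,s["ee_rot"])
E
```

```text
time_s: 3.95
ee_pos: [488.5, 113.1, 96.9]
ee_rot: [180.0, 0.1, 170.5]
force: [0.4, 0.1, 0.6]
gripper_width: 0.3
gripper_force: 0.0
nearer 36.5124607971272 left -1.4739320708619044 tip above 43.87664647672325 [1.79952980e+02 1.05942991e-01 1.70528764e+02]
```

```bash
python3 -m crank '1 0 1 12 0 0 0;1 0 0 7 0 0 0;1 0 0 6 0 0 0'; python3 -m crank '1 0 0 6 0 0 0;1 0 0 3 0 0 0;1 0 0 3 0 0 0;1 0 0 0 0 0 0;1 0 0 0 0 0 0'
```

```text
time_s: 4.32
ee_pos: [486.2, 114.0, 70.6]
ee_rot: [-180.0, -0.2, 170.5]
force: [-2.6, 1.3, 4.7]
gripper_width: 0.5
gripper_force: 2.1
time_s: 4.95
ee_pos: [488.0, 113.7, 58.5]
ee_rot: [-180.0, -0.0, 170.5]
force: [-1.8, -0.1, 0.6]
gripper_width: 0.6
gripper_force: 1.5
```

```bash
python3 -m crank '1 15 0 0 0 0 0;1 30 0 0 0 0 0;1 0 0 -30 0 0 0;1 0 0 -55 0 0 0;1 -60 0 -40 0 0 0;1 -60 0 0 0 0 0;1 -25 0 0 0 0 0;1 0 0 0 0 0 0;1 0 0 0 0 0 0'
python3 - <<'E'
from h import *
c=cam("wrist");print(env.state()["ee_pos"],env.state()["ee_rot"]);im=grab_frame("wrist");
o=orange(im)[0];print(o,atz(c,o[1],106))
cv2.imwrite("pics/w3c.png",cv2.resize(im[60:220,230:400],(510,480),interpolation=cv2.INTER_CUBIC))
E
```

```text
time_s: 6.08
ee_pos: [577.9, 98.8, 178.2]
ee_rot: [-180.0, -0.0, 170.5]
force: [-0.7, -0.9, 0.7]
gripper_width: 0.7
gripper_force: 0.0
[577.88794636  98.78446119 178.21742794] [-1.79993295e+02 -4.86357664e-02  1.70524308e+02]
([307, 162, 24, 24, 424], [318.4, 173.2]) [544.80491421 104.38179376 106.        ]
```

View pics/w3c.png

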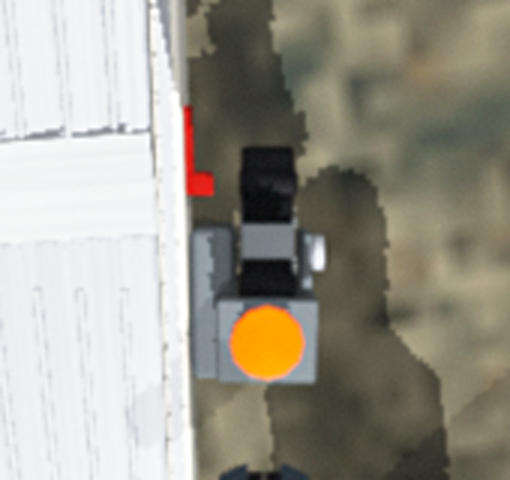

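The white lobe has gone round, so the wheel is at setting 2, and the mandoline hasn't moved (cap at (318,173) px). Second click next.

```bash
python3 -m crank '1 50 0 0 0 0 0;1 41 0 30 0 0 0;1 0 0 51 0 0 0;1 0 0 12 0 0 0;1 0 0 7 0 0 0;1 0 0 6 0 0 0;1 0 0 6 0 0 0;1 0 0 3 0 0 0;1 0 0 3 0 0 0;1 0 0 0 0 0 0'; python3 -m crank '1 0 0 0 0 0 0'
```

```text
time_s: 7.38
ee_pos: [489.4, 113.7, 60.4]
ee_rot: [180.0, -0.0, 170.5]
force: [-1.0, 1.4, -0.7]
gripper_width: 0.3
gripper_force: 0.6
time_s: 7.5
ee_pos: [489.4, 113.7, 60.3]
ee_rot: [180.0, -0.0, 170.5]
force: [-1.2, 1.1, 0.2]
gripper_width: 0.7
gripper_force: 0.6
```

```bash
python3 -m crank '1 15 0 0 0 0 0;1 30 0 0 0 0 0;1 0 0 -30 0 0 0;1 0 0 -55 0 0 0;1 -60 0 -35 0 0 0;1 -60 0 0 0 0 0;1 -25 0 0 0 0 0;1 0 0 0 0 0 0;1 0 0 0 0 0 0'
python3 - <<'E'
from h import *
c=cam("wrist");im=grab_frame("wrist");
o=orange(im)[0];print(o,atz(c,o[1],106))
cv2.imwrite("pics/w4c.png",cv2.resize(im[60:220,230:400],(510,480),interpolation=cv2.INTER_CUBIC))
E
```

```text
time_s: 8.62
ee_pos: [580.5, 98.2, 176.5]
ee_rot: [-180.0, -0.1, 170.5]
force: [0.3, -0.6, 0.2]
gripper_width: 0.1
gripper_force: 0.0
([307, 159, 24, 24, 428], [318.6, 170.5]) [544.82928453 104.41048163 106.        ]
```

View pics/w4c.png

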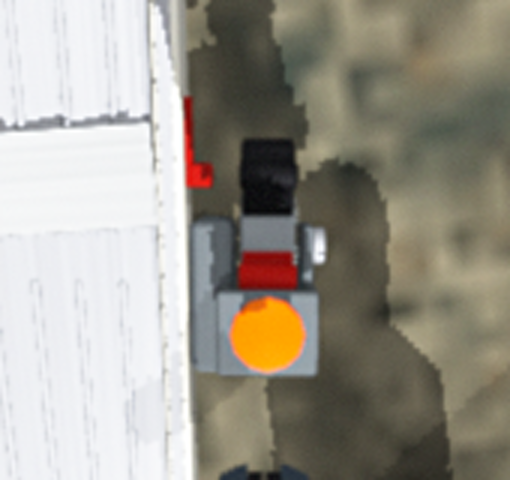

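The red lobe now stands on top at (267,268) in the crop, so the wheel is at setting 3. One more click.

```bash
python3 -m crank '1 50 0 0 0 0 0;1 43 0 29 0 0 0;1 0 0 50 0 0 0;1 0 0 12 0 0 0;1 0 0 7 0 0 0;1 0 0 6 0 0 0;1 0 0 6 0 0 0;1 0 0 3 0 0 0;1 0 0 3 0 0 0;1 0 0 0 0 0 0'; python3 -m crank '1 0 0 0 0 0 0;1 15 0 0 0 0 0;1 30 0 0 0 0 0;1 0 0 -30 0 0 0;1 0 0 -55 0 0 0;1 -60 0 -35 0 0 0;1 -60 0 0 0 0 0;1 -25 0 0 0 0 0;1 0 0 0 0 0 0;1 0 0 0 0 0 0'
python3 - <<'E'
from h import *
c=cam("wrist");im=grab_frame("wrist");
o=orange(im)[0];print(o,atz(c,o[1],106))
cv2.imwrite("pics/w5c.png",cv2.resize(im[60:220,230:400],(510,480),interpolation=cv2.INTER_CUBIC))
E
```

```text
time_s: 9.93
ee_pos: [490.3, 113.6, 61.0]
ee_rot: [180.0, -0.0, 170.5]
force: [-3.5, 1.1, 1.9]
gripper_width: 0.5
gripper_force: 1.4
time_s: 11.18
ee_pos: [581.5, 98.0, 176.9]
ee_rot: [-180.0, -0.1, 170.5]
force: [-0.0, 0.4, 0.8]
gripper_width: 0.6
gripper_force: 0.0
([307, 158, 24, 24, 431], [318.6, 169.2]) [544.85889391 104.34294715 106.        ]
```

View pics/w5c.png

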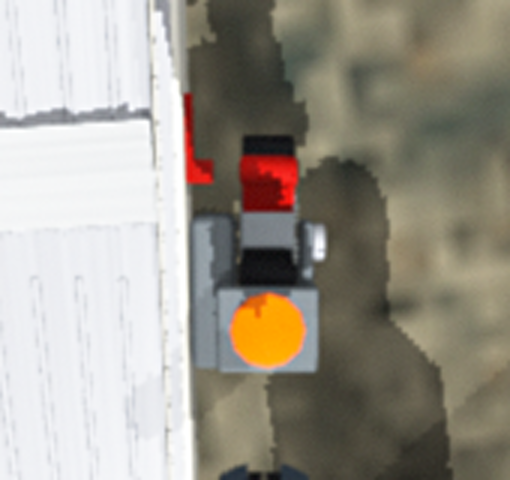

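The red lobe is now set beside the pointer, at (268,182) in the crop. Next I'll press the lock pin.

```bash
python3 -m crank '1 37 1 0 0 0 0;1 0 0 45 0 0 0;1 0 0 8 0 0 0;1 0 0 0 0 0 0'; python3 -m crank '1 0 0 7 0 0 0;1 0 0 5 0 0 0;1 0 0 5 0 0 0;1 0 0 3 0 0 0;1 0 0 0 0 0 0'
```

```text
time_s: 11.72
ee_pos: [546.5, 105.2, 124.7]
ee_rot: [-180.0, -0.0, 170.5]
force: [0.7, -0.2, 0.5]
gripper_width: 0.3
gripper_force: 0.0
time_s: 12.35
ee_pos: [546.7, 105.0, 104.2]
ee_rot: [-180.0, -0.0, 170.5]
force: [-0.5, 1.5, 1.6]
gripper_width: 0.2
gripper_force: 0.5
```

Tip is at 93 mm with only pin friction. I'll press a little further until it meets the stop.

```bash
python3 -m crank '1 0 0 2 0 0 0;1 0 0 0 0 0 0'; python3 -m crank '1 0 0 1 0 0 0;1 0 0 0 0 0 0'
```

```text
time_s: 12.6
ee_pos: [546.8, 105.1, 103.3]
ee_rot: [180.0, 0.0, 170.5]
force: [-0.4, 0.6, 7.5]
gripper_width: -0.0
gripper_force: 3.5
time_s: 12.85
ee_pos: [546.9, 105.1, 103.2]
ee_rot: [180.0, 0.1, 170.5]
force: [-2.2, -0.9, 12.3]
gripper_width: 0.6
gripper_force: 5.9
```

The stop is reached: the tip stands at 92 mm and the force rose to 12 N without further travel. I'll retract and check.

```bash
python3 -m crank '1 0 0 -15 0 0 0;1 0 0 -60 0 0 0;1 -35 0 0 0 0 0;1 0 0 0 0 0 0;1 0 0 0 0 0 0'
python3 - <<'E'
from h import *
c=cam("wrist");im=grab_frame("wrist");
o=orange(im)[0];print(o,atz(c,o[1],92),atz(c,o[1],106))
cv2.imwrite("pics/w6c.png",cv2.resize(im[60:220,230:400],(510,480),interpolation=cv2.INTER_CUBIC))
E
```

```text
time_s: 13.48
ee_pos: [580.0, 99.1, 175.6]
ee_rot: [-180.0, -0.2, 170.5]
force: [0.2, -0.8, -0.3]
gripper_width: 0.3
gripper_force: 0.0
([307, 158, 23, 23, 401], [317.6, 169.1]) [544.98120235 104.35038436  92.        ] [542.81853534 104.71451092 106.        ]
```

View pics/w6c.png

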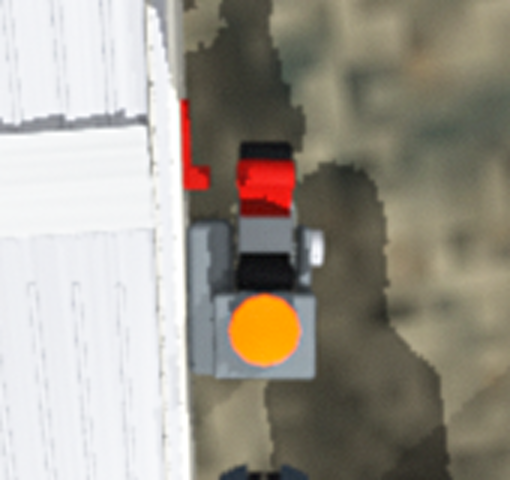

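The red lobe is still set at (266,185) in the crop. The cap fits a height of 92 mm, so the pin is locked, and the tool touches nothing.

```bash
python3 -c "
from workcell import env
print(env.job_done())"
```

```text
the job is handed in; nothing more can be done
None
```

The mandoline is at the red setting after three clicks, with the lock pin pressed fully down and the mandoline unmoved; I handed the job in at about 13.5 s.

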